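# Load the implant drilling jig

## Task

Load the drilling jig for implant practice: switch the drive off (red lever towards the robot side of its block), lift the blue drilling frame off its posts and lay it flat in the middle of the grey mat, then put each jaw model that is out over the two pins of the station of its own base colour, fully down on the jig. When all are in, hang the frame back on both posts, flat on the shoulders, and only then switch the drive on again. Leave the bottle, the pen cup and the drill kit where they are.

Things in the scene. Friction and masses are not known exactly. Their poses are not given: they have to be found in the camera images.
- yellow_mid (a point): Jaw model, yellow base: bar 84 (its x) x 32 (y) x 30 mm high, about 120 g. Upright through holes 10.5 mm across at x = -32 and +32 mm. Pink gum and teeth on top, 48 x 24 mm, up to 46 mm above the underside. The point is the bar's centre, 15 mm above its underside; z up. Stands on the bench, or is absent (None from the start). Grip its long sides; fits either way round.
- model_yellow: The same jaw model with the yellow base, origin at the centre of its underside.
- green_mid (a point): Jaw model, green base: bar 84 (its x) x 32 (y) x 30 mm high, about 120 g. Upright through holes 10.5 mm across at x = -32 and +32 mm. Pink gum and teeth on top, 48 x 24 mm, up to 46 mm above the underside. The point is the bar's centre, 15 mm above its underside; z up. Stands on the bench, or is absent (None from the start). Grip its long sides; fits either way round.
- model_green: The same jaw model with the green base, origin at the centre of its underside.
- orange_mid (a point): Jaw model, orange base: bar 84 (its x) x 32 (y) x 30 mm high, about 120 g. Upright through holes 10.5 mm across at x = -32 and +32 mm. Pink gum and teeth on top, 48 x 24 mm, up to 46 mm above the underside. The point is the bar's centre, 15 mm above its underside; z up. Stands on the bench, or is absent (None from the start). Grip its long sides; fits either way round.
- model_orange: The same jaw model with the orange base, origin at the centre of its underside.
- jig: Drilling jig, a fixed aluminium plate 180 (x) x 200 (y) x 12 mm on the bench, origin at the centre of its underside, z up. Three stations 70 mm apart along y, two low pins each; two tall posts on its x axis. Models seated side by side leave 38 mm between them: open the fingers only part way there.
- station_yellow (a point): Station with yellow pad, on the jig's +y side. The point is on the jig plate's top face, midway between the station's two steel pins, which stand at x = -32 and +32 mm from it: 8 mm thick, 23 mm high, the top 5 mm tapered to 3 mm. Axes as the jig's. A seated model rests on the plate's top.
- station_green (a point): Station with green pad, in the middle of the jig. The point is on the jig plate's top face, midway between the station's two steel pins, which stand at x = -32 and +32 mm from it: 8 mm thick, 23 mm high, the top 5 mm tapered to 3 mm. Axes as the jig's. A seated model rests on the plate's top.
- station_orange (a point): Station with orange pad, on the jig's -y side. The point is on the jig plate's top face, midway between the station's two steel pins, which stand at x = -32 and +32 mm from it: 8 mm thick, 23 mm high, the top 5 mm tapered to 3 mm. Axes as the jig's. A seated model rests on the plate's top.
- frame_bar (a point): Blue drilling frame: plate 168 (its x) x 176 (y) x 6 mm, three windows, through holes 14.5 mm across at x = -72 and +72 mm; about 280 g. A steel carrying bar 12 mm wide (y), 10 mm high, runs along x, free for 100 mm, 27 mm clear above the plate. The point is the bar's centre, 38 mm above the plate's underside, midway between the holes; z up. Starts hanging on the posts; fits either way round.
- frame: The same blue frame, origin at the centre of the plate's underside.
- shoulders_mid (a point): Midway between the jig's two tall posts at shoulder height, 75 mm above the bench. Posts at x = -72 and +72 mm from it: dark, 20 mm thick up to the shoulder, then a bright pin 12 mm thick, 24 mm high, its top 8 mm tapered to 5 mm. The frame rests on the shoulders, clear of the models. Axes as the jig's.
- mat_mid (a point): Grey rest mat fixed on the bench, 230 x 230 x 4 mm. The point is the centre of its top face, z up.
- drive_switch (a joint): Angle of the red-knobbed lever of the drive switch: 0 leans fully to the block's -x side, towards the robot (off); 1.0 rad leans fully to the +x side, away (on). It swings about the block's y axis, 22 mm above the bench, moves at about 1 N at the knob and stays where it is left. Starts on.
- drive_switch_tip (a point): Centre of the lever's red knob, a ball 26 mm across, 80 mm from the hinge axis; about 92 mm above the bench and 38 mm to either side of the block's centre at the ends of the swing.
- drive_switch_base: Grey block of the switch, 70 (x) x 50 (y) x 25 mm, fixed on the bench; origin at the centre of its underside, directly below the hinge axis; z up, its x is the direction of the lever's swing to on.
- bottle: White bottle with a red label, 64 mm across, 160 mm high, loose bystander; origin at the centre of its underside, z up.
- pen_cup: Dark brown cup, 72 mm across, 90 mm high, loose bystander; origin at the centre of its underside, z up.
- bur_kit: Low grey and white drill kit with coloured studs, 120 x 190 x 40 mm, loose bystander; origin at the centre of its underside.
Mind the look-alikes: they are no part of the job. What is shaped like the model_yellow but purple is not meant.

How it is judged:
By the outcome, as a careful person would: the job done as asked, in the order asked, and still so for the second after the job is handed in, with the robot touching nothing.
Of model_yellow, model_green, model_orange only 2 to 3 are there at a start; the rules pass over those that are not, and their reading is None.
At some moment in a run one of model_yellow, model_green, model_orange, frame may be knocked a few centimetres aside while the robot is not near it.
Once in a run the grip may slacken for a moment while it holds something.
It also fails if it takes over 200 s, if anything falls off the work surface, if the arm or the gripper's body presses on something with over 40 N, if the wrist force passes 120 N, or if a joint passes its speed limit or range.

## Robot

A 6-joint arm with a two-finger parallel gripper is mounted at the origin on the work surface. World frame = base frame: x ahead of the robot, y to its left, z up, the work surface at z = 0. Lengths are in m, angles in rad, forces in N, time in s.
With the tool pointing down it reaches from about 0.35 to 0.8 m from the base axis. Payload 7.3 kg.
Tool frame: the origin (TCP) lies on the centre line of the jaws, within the pads' length; the fingertips stand 19 mm ahead of it and the grasp point (between the pads) is the TCP; z points along the fingers, y is the line along which they close (so a half turn about z gives the same grasp; the last joint's range is limited). The gripper opens to 85 mm and grips with 20 to 120 N. Pads are 22 mm wide; open, the fingers measure 114 mm over their backs; the gripper's body (76 mm by 85 mm) begins 54 mm behind the grasp point. The pads swing forward as they close: fully open they stand 13 mm farther back than shut.
Start: joints at [0.991, 0.342, 1.524, -0, 1.275, -0.146], TCP at [0.221, 0.476, 0.25] pointing down, gripper open.
Joint ranges: [-2.53, 2.53], [-0.77, 2.02], [0.04, 2.7], [-1, 4.14], [0.28, 2.66], [-3.11, 3.11]. Speed limits (rad/s): [2.57, 2.57, 3.14, 3.14, 3.14, 3.14].

## Interface

Orientations are given as a unit quaternion [x, y, z, w].
In Python, from station import robot gives the robot as it stands. The module is installed in compiled form; this text tells all that it offers.
- The arm moves only by the shell command python3 -m creep 'ROWS' [FORCE]. ROWS is JSON, a list of rows, each a list of 7 numbers: the shift along the world's x, y, z normalised to -1 to 1, where 1 is 4 cm, then the turn, a rotation vector about the world's x, y, z normalised to -1 to 1, where 1 is 8 degrees, then the opening, from 0 (shut) to 1 (fully open). A call has 1 to 20 rows; each row shifts and turns the commanded pose from where the row before left it; what a row does not reach is not made up. A row lasts 1/10 s, in which the tool goes at most 50 mm and 8.59 degrees, less where a joint would pass 70% of its speed; a pose out of reach is approached as far as the arm can. A call with a number of a shift or a turn outside -1 to 1 is refused whole. A call with a gripper value outside its range is refused whole. The fingers move at their own pace and stop on an object; FORCE is the grip in N (left out, the last holds). Time passes only in rows, so rows that do not move let the fingers close. It gives the time, the measured TCP pose, the force, the opening and the grip force at its end, in the units of the state.
- robot.state(): the state, without advancing time (a new reading comes with each control period).
- robot.capture(name): name is "side" or "top" or "wrist"; returns the picture (384x512x3 uint8, blue, green, red); there is no depth.
- robot.camera_model(name): a dict with "K" (3x3 intrinsics, pixels), "cam_to_world" (4x4, takes a point from camera to world coordinates); the wrist camera has in their place "T_tool_cam" (4x4, takes a point from camera to tool coordinates, whose origin is the TCP and whose axes are the flange's). Camera axes: x right, y up, looking along -z (the intrinsics and any distortion apply to the point x, -y, -z); pixel columns grow to the right and rows downward; lengths in m; the calibration is good to about 2 mm. A picture is of the moment at which its call begins: read the wrist's pose just before it. camera_model takes no time and is no camera call.
- robot.sign_off(): hands the job in; it is judged then, once.
The state is a dict: "clock": time; "joint_pos": joint angles; "dq": joint speeds; "effort": joint torques, N m; "eef_pos": TCP position; "ee_rot": TCP orientation; "wrist_force": force on the tool from outside, world axes, zero at the start; "moment": the same for the moment, N m; "grip_width": finger opening in m; "grasp_force": force on a finger pad.
Only numpy, scipy, OpenCV 4.12 (cv2) and the standard library are available. Lean on these libraries where they do the work, as an engineer would, in place of code of your own. Each camera call takes 0.05 s, during which the arm holds its last target. There are 200 camera calls.

## Working session

There is one attempt and no reset: what is moved stays moved. The work goes in short steps, Python scripts to look and compute and a shell command to move; the robot and the scene stay as the last step left them, time stands still between calls to the robot, and variables do not carry over. Pictures are saved under pics/ and viewed, at most 14 in all, crops included, and the job is handed in when it is done.

```bash
mkdir -p pics; cat > h.py <<'E'
import numpy as np, cv2
from scipy.spatial.transform import Rotation as R
from station import robot
def cam(n,st=None):
    m=robot.camera_model(n); K=np.array(m["K"])
    if n=="wrist":
        st=st or robot.state(); T=np.eye(4); T[:3,:3]=R.from_quat(st["ee_rot"]).as_matrix(); T[:3,3]=st["eef_pos"]
        return K,T@np.array(m["T_tool_cam"]),m
    return K,np.array(m["cam_to_world"]),m
def dist(m):
    for k in m:
        if 'dist' in k.lower(): return np.array(m[k],float)
    return None
def px2w(c,u,v,z):
    K,T,m=c
    p=cv2.undistortPoints(np.array([[[u,v]]],float),K,dist(m))[0,0]
    d=T[:3,:3]@np.array([p[0],-p[1],-1]); o=T[:3,3]
    return o+d*(z-o[2])/d[2]
def w2px(c,P):
    K,T,m=c
    q=T[:3,:3].T@(np.array(P)-T[:3,3]); q=np.array([q[0],-q[1],-q[2]])
    return cv2.projectPoints(q.reshape(1,1,3),np.zeros(3),np.zeros(3),K,dist(m))[0].ravel()
def snap(n,f,box=None,s=1):
    c=cam(n); im=robot.capture(n); cv2.imwrite(f"pics/{f}_raw.png",im)
    np.savez(f"pics/{f}.npz",T=c[1])
    crop(f,box or (0,0,512,384),s); return c,im
def crop(f,box,s,out=None):
    im=cv2.imread(f"pics/{f}_raw.png"); x0,y0,x1,y1=box
    cv2.imwrite(f"pics/{out or f}.png",cv2.resize(im[y0:y1,x0:x1],None,fx=s,fy=s,interpolation=cv2.INTER_CUBIC))
def load(n,f):
    m=robot.camera_model(n); return np.array(m["K"]),np.load(f"pics/{f}.npz")["T"],m
E
python3 - <<'E'
from h import *
print({k:v for k,v in robot.state().items()})
for n in("top","side"):
    c,_=snap(n,n+"0",s=1.5); print(n,c[2])
print(robot.camera_model("wrist"))
E
```

```text
{'clock': 0.0, 'joint_pos': array([ 9.90974253e-01,  3.42722537e-01,  1.52503638e+00, -1.50297502e-05,
        1.27539698e+00, -1.45999567e-01]), 'dq': array([ 0.00205349, -0.00096928, -0.00034714,  0.00148533,  0.00048388,
       -0.0016972 ]), 'effort': array([ 4.42177752e-04, -4.33682799e+01, -2.46013516e+01, -2.15771715e-04,
        7.87749072e-03, -3.49101548e-07]), 'eef_pos': array([0.2204526 , 0.47605307, 0.24961928]), 'ee_rot': array([ 2.15212079e-01,  9.76567023e-01, -7.33264262e-04, -2.70753809e-04]), 'wrist_force': array([ 0.52280234, -0.50486664,  0.20625175]), 'moment': array([-0.01655829,  0.00488458,  0.00684208]), 'grasp_force': 0.0, 'grip_width': 0.08527616155121015}
top {'K': array([[354.65641042,   0.        , 251.03205745],
       [  0.        , 354.65641042, 185.76639121],
       [  0.        ,   0.        ,   1.        ]]), 'cam_to_world': array([[-0.00260876,  0.98893588, -0.14832068,  0.42012894],
       [-0.99997133, -0.00152543,  0.0074172 ,  0.00183154],
       [ 0.00710889,  0.14833577,  0.9889115 ,  1.01877856],
       [ 0.        ,  0.        ,  0.      
[... 264 characters left out ...]
      [-0.28883438,  0.46692805, -0.83579477, -0.99812385],
       [ 0.01820867,  0.87552428,  0.48283091,  0.69041764],
       [ 0.        ,  0.        ,  0.        ,  1.        ]])}
{'K': array([[275.21282726,   0.        , 252.72576694],
       [  0.        , 275.21282726, 191.66923484],
       [  0.        ,   0.        ,   1.        ]]), 'T_tool_cam': array([[ 3.87493711e-04,  9.53408743e-01,  3.01681319e-01,
         7.82557169e-02],
       [ 9.99999803e-01, -2.20481627e-04, -5.87654960e-04,
        -7.18183845e-04],
       [-4.93760189e-04,  3.01681487e-01, -9.53408641e-01,
        -1.23852906e-01],
       [ 0.00000000e+00,  0.00000000e+00,  0.00000000e+00,
         1.00000000e+00]])}
```

View pics/top0.png

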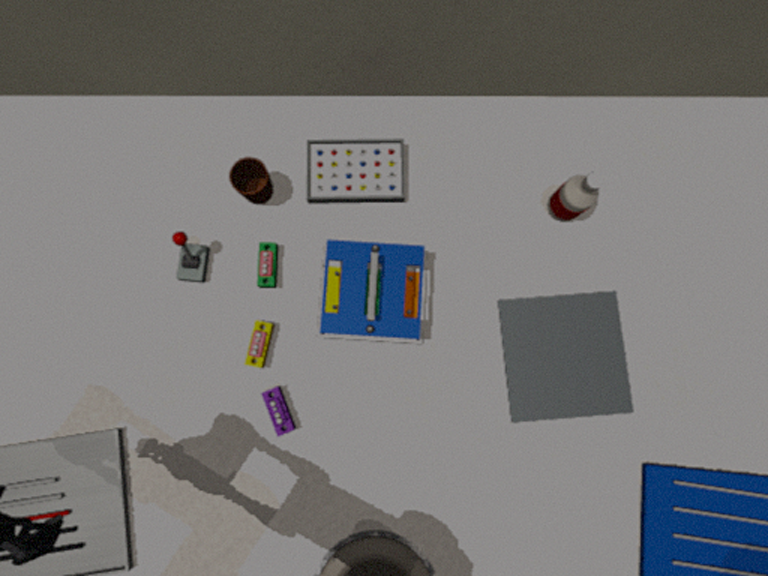

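View pics/side0.png

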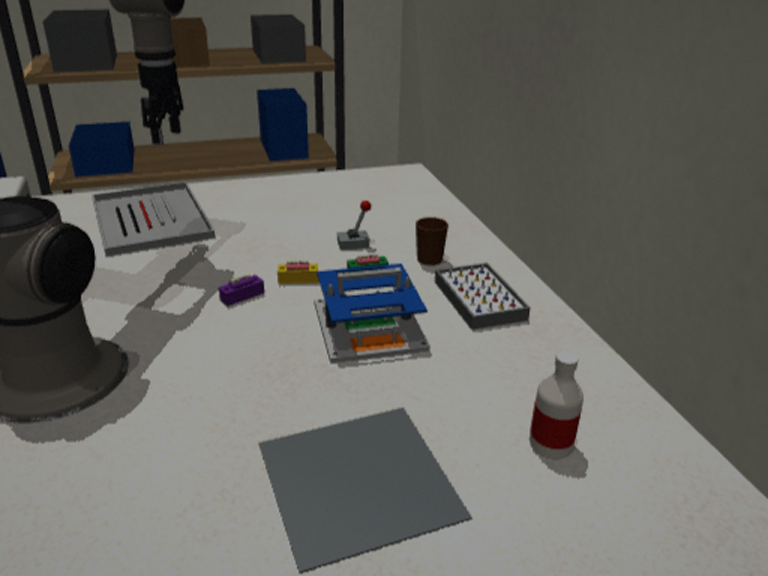

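The top view (1.5x) shows the jig and frame at about (372,290), green model at (268,265), yellow at (260,344), purple look-alike at (279,410), mat at (567,356) and the switch knob at (180,239). No orange model is out. I'll enlarge for accurate pixel readings.

```bash
python3 - <<'E'
from h import *
crop("top0",(105,145,305,295),4,"t_crop")
E
```

```text
(no output)
```

View pics/t_crop.png

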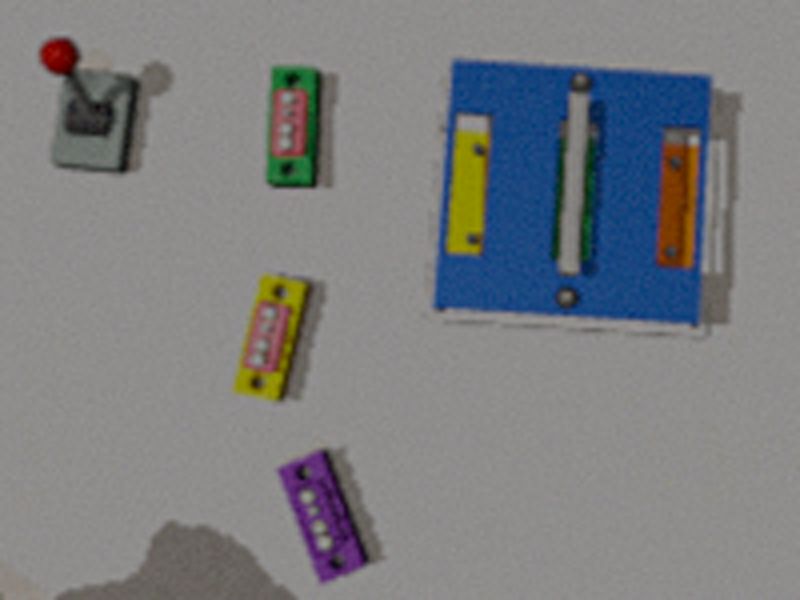

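```bash
python3 - <<'E'
from h import *
c=load("top","top0")
g=lambda u,v,z:px2w(c,105+u/4,145+v/4,z)
def line(n,a,b):
    m=(a+b)/2;d=a-b;print(n,m.round(4),"len",np.linalg.norm(d).round(4),"yaw",np.degrees(np.arctan2(d[1],d[0])).round(1))
line("posts",g(582,82,.099),g(568,297,.099))
line("bar",g(578,92,.118),g(569,272,.118))
fr=[g(455,61,.081),g(712,75,.081),g(697,325,.081),g(437,308,.081)]
print("frame",np.mean(fr,0).round(4)); line("frL",fr[0],fr[3]);line("frT",fr[0],fr[1])
line("green",g(292,79,.03),g(288,168,.03)); line("yellow",g(279,292,.03),g(257,382,.03));line("purple",g(305,472,.03),g(336,562,.03))
line("knob",g(59,56,.092),g(59,56,.092))
b=[g(70,69,.025),g(137,76,.025),g(124,172,.025),g(52,163,.025)]
print("base",np.mean(b,0).round(4)); line("base",b[0],b[3])
mt=[px2w(c,u/1.5,v/1.5,.004) for u,v in((499,300),(615,292),(633,411),(511,421))]
print("mat",np.mean(mt,0).round(4));line("matL",mt[0],mt[3]);line("matR",mt[1],mt[2])
for n,u,v,z in(("cup",252,165,.09),("bot",592,178,.16),("bot",570,215,0)):print(n,px2w(c,u/1.5,v/1.5,z).round(3))
s=robot.state();print(R.from_quat(s["ee_rot"]).as_matrix().round(3))
E
```

```text
posts [0.5414 0.0009 0.099 ] len 0.1421 yaw -3.8
bar [0.5435 0.0019 0.118 ] len 0.1165 yaw -2.9
frame [0.5422 0.0007 0.081 ]
frL [0.5476 0.0868 0.081 ] len 0.1664 yaw -3.5
frT [ 0.6257 -0.0049  0.081 ] len 0.1738 yaw 86.8
green [0.5972 0.2022 0.03  ] len 0.0639 yaw -0.9
yellow [0.4474 0.2132 0.03  ] len 0.0631 yaw -12.2
purple [0.326 0.174 0.03 ] len 0.0637 yaw 20.7
knob [0.6318 0.3446 0.092 ] len 0.0 yaw 0.0
base [0.6008 0.341  0.025 ]
base [0.6037 0.3657 0.025 ] len 0.0684 yaw -7.7
mat [ 0.4256 -0.3612  0.004 ]
matL [ 0.4175 -0.2479  0.004 ] len 0.2264 yaw 3.5
matR [ 0.4337 -0.4745  0.004 ] len 0.2244 yaw 4.6
cup [0.769 0.221 0.09 ]
bot [ 0.72  -0.368  0.16 ]
bot [ 0.7   -0.389  0.   ]
[[-0.907  0.42  -0.001]
 [ 0.42   0.907 -0.001]
 [ 0.    -0.001 -1.   ]]
```

All readings agree with the given sizes: posts 142 of 144 mm, holes 64 mm apart, the mat 225 of 230 mm. First I move to the far side of the knob.

```bash
python3 -m creep '[[0.957,-0.278,0,0,0,0.75,0],[0.957,-0.278,0,0,0,0.75,0],[0.957,-0.278,0,0,0,0.75,0],[0.957,-0.278,0,0,0,0,0],[0.957,-0.278,0,0,0,0,0],[0.957,-0.278,0,0,0,0,0],[0.957,-0.278,0,0,0,0,0],[0.957,-0.278,0,0,0,0,0],[0.957,-0.278,0,0,0,0,0],[0.957,-0.278,0,0,0,0,0],[0.957,-0.278,0,0,0,0,0],[0.957,-0.278,0,0,0,0,0],[0,0,0,0,0,0,0],[0,0,0,0,0,0,0],[0,0,0,0,0,0,0]]' 30
python3 - <<'E'
from h import *
s=robot.state();print(s["eef_pos"],R.from_quat(s["ee_rot"]).as_matrix().round(3),s["wrist_force"])
E
```

```text
clock: 1.6
eef_pos: [0.6792, 0.3435, 0.2502]
ee_rot: [0.059, 0.998, 0.0, -0.0]
wrist_force: [-0.0, 0.2, 0.4]
grip_width: -0.0001
grasp_force: 0.0
[0.67915937 0.34352651 0.25018154] [[-0.993  0.119 -0.001]
 [ 0.119  0.993  0.   ]
 [ 0.001 -0.    -1.   ]] [-0.01171312  0.22349285  0.38439258]
```

```bash
python3 -m creep '[[0,0,-0.74,0,0,0,0],[0,0,-0.74,0,0,0,0],[0,0,-0.74,0,0,0,0],[0,0,-0.74,0,0,0,0],[0,0,-0.74,0,0,0,0],[0,0,0,0,0,0,0],[-0.2,0.02,0,0,0,0,0],[-0.2,0.02,0,0,0,0,0],[-0.2,0.02,0,0,0,0,0],[-0.2,0.02,0,0,0,0,0],[-0.2,0.02,0,0,0,0,0],[-0.2,0.02,0,0,0,0,0],[-0.2,0.02,0,0,0,0,0],[-0.2,0.02,0,0,0,0,0],[-0.2,0.02,0,0,0,0,0],[-0.2,0.02,0,0,0,0,0],[0,0,0,0,0,0,0],[0,0,0,0,0,0,0]]'
```

```text
clock: 3.4
eef_pos: [0.5998, 0.3511, 0.1024]
ee_rot: [0.06, 0.998, 0.0, -0.0]
wrist_force: [0.2, -0.9, -0.1]
grip_width: 0.0
grasp_force: 0.0
```

```bash
python3 -m creep '[[-0.1,0.01,0,0,0,0,0],[-0.1,0.01,0,0,0,0,0],[-0.1,0.01,0,0,0,0,0],[0,0,0,0,0,0,0]]'; python3 - <<'E'
from h import *
snap("top","sw",(90,130,190,200),4)
E
```

```text
clock: 3.8
eef_pos: [0.5898, 0.3519, 0.1024]
ee_rot: [0.06, 0.998, 0.0, 0.002]
wrist_force: [7.7, -0.1, -5.8]
grip_width: -0.0001
grasp_force: 4.2
```

View pics/sw.png

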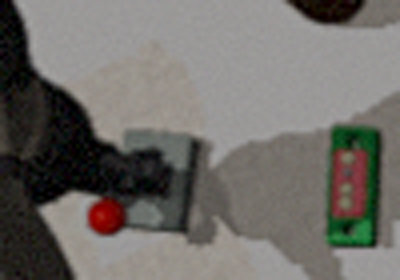

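The top crop shows the knob at about pixel (117,184), on the robot side of the block. The contact force rose to 8 N, so the lever is against its off stop. Next, retreat to above the frame bar.

```bash
python3 - <<'E'
from h import *
print(px2w(load("top","sw"),116.75,184,.092))
E
python3 -m creep '[[0.25,0,0,0,0,0,0],[0,0,0.7,0,0,0,0],[0,0,0.9,0,0,0,0],[0,0,0.9,0,0,0,0],[0,0,0.9,0,0,0,0],[-0.16,-0.974,0,0,0,0.22,0.6],[-0.16,-0.974,0,0,0,0.22,0.6],[-0.16,-0.974,0,0,0,0,0.6],[-0.16,-0.974,0,0,0,0,0.6],[-0.16,-0.974,0,0,0,0,0.6],[-0.16,-0.974,0,0,0,0,0.6],[-0.16,-0.974,0,0,0,0,0.6],[-0.16,-0.974,0,0,0,0,0.6],[-0.16,-0.974,0,0,0,0,0.6],[0,0,0,0,0,0,0.6],[0,0,0,0,0,0,0.6],[0,0,0,0,0,0,0.6]]'
python3 - <<'E'
from h import *
snap("wrist","w1",s=1.5)
c=load("wrist","w1")
for P in((.5415,.001,.118),):print(w2px(c,P)*1.5)
E
```

```text
[0.5643875  0.34901433 0.092     ]
clock: 5.55
eef_pos: [0.5404, 0.0025, 0.2384]
ee_rot: [0.029, 1.0, 0.0, 0.0]
wrist_force: [-1.1, 0.5, -0.4]
grip_width: 0.0513
grasp_force: 0.0
[376.89044447 290.92691115]
```

View pics/w1.png

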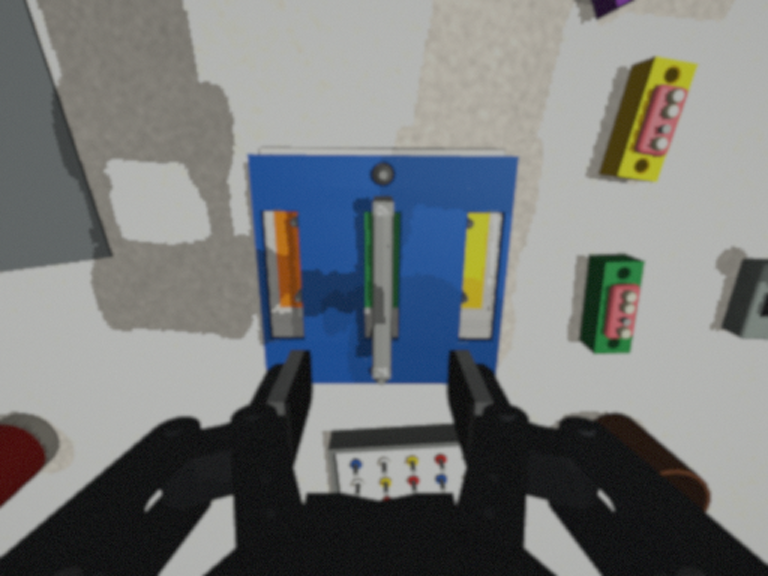

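The wrist view shows the frame square to the tool, the bar along columns 383 (1.5x) and both ends free. The TCP is within 2 mm of the bar centre, so I descend and grip.

```bash
python3 -m creep '[[0.03,0.02,-0.78,0,0,0,0.6],[0,0,-0.78,0,0,0,0.6],[0,0,-0.78,0,0,0,0.6],[0,0,-0.78,0,0,0,0.6],[0,0,0,0,0,0,0.6],[0,0,0,0,0,0,0],[0,0,0,0,0,0,0],[0,0,0,0,0,0,0],[0,0,0,0,0,0,0],[0,0,0,0,0,0,0],[0,0,0,0,0,0,0]]' 60
python3 - <<'E'
from h import *
s=robot.state();print(s["eef_pos"],s["ee_rot"],s["wrist_force"])
c=load("wrist","w1")
for u,v,z in((383,171,.099),(383,205,.118),(382,380,.118)):print(px2w(c,u/1.5,v/1.5,z).round(4))
E
```

```text
clock: 6.7
eef_pos: [0.5428, 0.0027, 0.1154]
ee_rot: [0.029, 1.0, 0.0, 0.002]
wrist_force: [0.2, 2.8, 6.9]
grip_width: 0.0108
grasp_force: 58.9
[0.54277135 0.00272592 0.1154448 ] [2.91975976e-02 9.99571674e-01 3.05925011e-04 1.96834066e-03] [0.22989505 2.84097336 6.9307616 ]
[0.4706 0.0089 0.099 ]
[0.489  0.0077 0.118 ]
[0.6042 0.0007 0.118 ]
```

```bash
python3 -m creep '[[0,0,0.2,0,0,0,0],[0,0,0.2,0,0,0,0],[0,0,0.3,0,0,0,0],[0,0,0.4,0,0,0,0],[0,0,0.5,0,0,0,0],[0,0,0.5,0,0,0,0],[0,0,0.5,0,0,0,0],[0,0,0,0,0,0,0]]' 80
python3 -m creep '[[-0.24,-0.76,0,0,0,0,0],[-0.24,-0.76,0,0,0,0,0],[-0.24,-0.76,0,0,0,0,0],[-0.24,-0.76,0,0,0,0,0],[-0.24,-0.76,0,0,0,0,0],[-0.24,-0.76,0,0,0,0,0],[-0.24,-0.76,0,0,0,0,0],[-0.24,-0.76,0,0,0,0,0],[-0.24,-0.76,0,0,0,0,0],[-0.24,-0.76,0,0,0,0,0],[-0.24,-0.76,0,0,0,0,0],[-0.24,-0.76,0,0,0,0,0],[0,0,0,0,0,0,0],[0,0,0,0,0,0,0]]'
```

```text
clock: 7.5
eef_pos: [0.5428, 0.0019, 0.2209]
ee_rot: [0.029, 1.0, -0.0, 0.003]
wrist_force: [0.4, -0.2, -2.1]
grip_width: 0.0101
grasp_force: 78.2
clock: 8.9
eef_pos: [0.4256, -0.3626, 0.2165]
ee_rot: [0.03, 1.0, 0.001, -0.001]
wrist_force: [-1.2, 0.8, -2.7]
grip_width: 0.01
grasp_force: 78.5
```

```bash
python3 -m creep '[[0,0,-0.6,0,0,0,0],[0,0,-0.6,0,0,0,0],[0,0,-0.6,0,0,0,0],[0,0,-0.6,0,0,0,0],[0,0,-0.6,0,0,0,0],[0,0,-0.6,0,0,0,0],[0,0,-0.3,0,0,0,0],[0,0,-0.15,0,0,0,0],[0,0,-0.1,0,0,0,0],[0,0,-0.05,0,0,0,0],[0,0,0,0,0,0,0],[0,0,0,0,0,0,0]]'
```

```text
clock: 10.1
eef_pos: [0.4267, -0.3628, 0.0503]
ee_rot: [0.029, 1.0, -0.0, 0.0]
wrist_force: [-0.0, -0.0, -3.3]
grip_width: 0.0102
grasp_force: 78.4
```

```bash
python3 -m creep '[[0,0,-0.06,0,0,0,0],[0,0,-0.06,0,0,0,0],[0,0,0,0,0,0,0],[0,0,0,0,0,0,0]]'
```

```text
clock: 10.5
eef_pos: [0.4265, -0.3626, 0.0449]
ee_rot: [0.029, 1.0, -0.0, 0.0]
wrist_force: [-1.2, -0.0, -1.3]
grip_width: 0.0099
grasp_force: 78.9
```

```bash
python3 -m creep '[[0,0,-0.03,0,0,0,0],[0,0,0,0,0,0,0],[0,0,0,0,0,0,0.5],[0,0,0,0,0,0,0.5],[0,0,0,0,0,0,0.5],[0,0,0.3,0,0,0,0.5],[0,0,0.5,0,0,0,0.5],[0,0,0.9,0,0,0,0.5],[0,0,0.9,0,0,0,0.5],[0,0,0.9,0,0,0,0.5],[0,0,0.9,0,0,0,0.5],[0,0,0.9,0,0,0,0.5]]' 30
python3 -m creep '[[0.26,1,0,0,0,0,0.7],[0.26,1,0,0,0,0,0.7],[0.26,1,0,0,0,0,0.7],[0.26,1,0,0,0,0,0.7],[0.26,1,0,0,0,0,0.7],[0.26,1,0,0,0,0,0.7],[0.26,1,0,0,0,0,0.7],[0.26,1,0,0,0,0,0.7],[0.26,1,0,0,0,0,0.7],[0.26,1,0,0,0,0,0.7],[0.26,1,0,0,0,0,0.7],[0,0,0,0,0,0,0.7],[0,0,0,0,0,0,0.7],[0,0,0,0,0,0,0.7]]'
python3 - <<'E'
from h import *
snap("wrist","w2",s=1.5); snap("top","t2")
E
```

```text
clock: 11.7
eef_pos: [0.4262, -0.3622, 0.258]
ee_rot: [0.029, 1.0, -0.0, 0.0]
wrist_force: [1.3, -1.0, 0.0]
grip_width: 0.0422
grasp_force: 0.0
clock: 13.1
eef_pos: [0.5406, 0.0767, 0.2559]
ee_rot: [0.029, 1.0, -0.0, 0.0]
wrist_force: [-1.2, -0.4, 0.2]
grip_width: 0.0597
grasp_force: 0.0
```

View pics/w2.png

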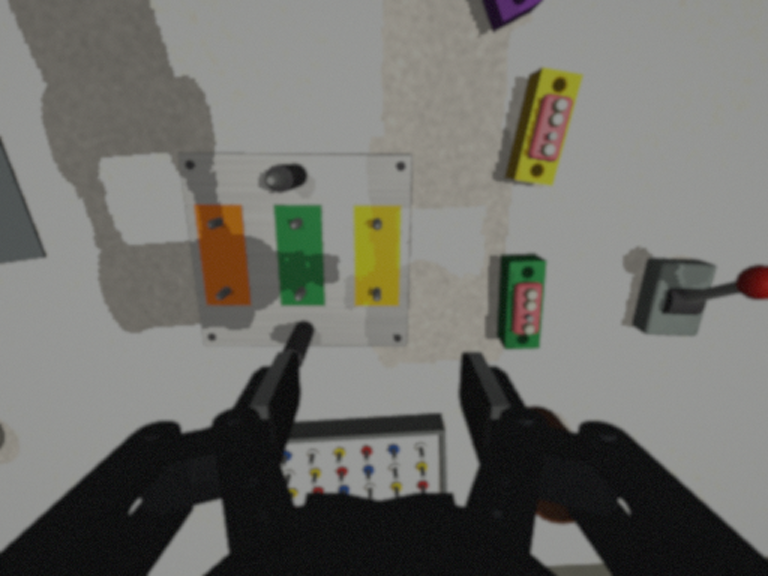

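The jig is now open, with the pins at about (216,223)–(224,293), (295,223)–(299,293) and (376,224)–(376,293) at 1.5x. Green holes sit near (528,271) and (523,340), yellow near (559,85) and (537,171). I'll enlarge.

```bash
python3 - <<'E'
from h import *
crop("w2",(120,40,400,240),2.85,"w2c")
E
```

```text
(no output)
```

View pics/w2c.png

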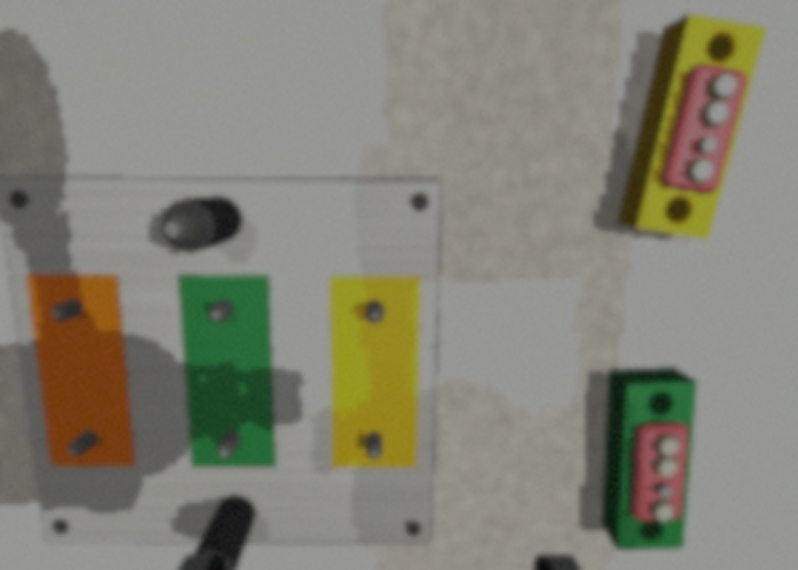

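```bash
python3 - <<'E'
from h import *
c=load("wrist","w2"); g=lambda u,v,z:px2w(c,120+u/2.85,40+v/2.85,z)
for n,q in(("green",((180,276),(268,276),(275,465),(193,466))),("yellow",((331,277),(419,277),(417,465),(332,466))),("orange",((29,276),(118,275),(134,465),(46,466)))):
    P=np.array([g(u,v,.012) for u,v in q]);d=P[3]+P[2]-P[0]-P[1];print(n,P.mean(0).round(4),np.degrees(np.arctan2(d[1],d[0])).round(1))
J=[g(u,v,.012) for u,v in((19,199),(420,201),(413,527),(60,526))];print("jig screws",np.mean(J,0).round(4),np.linalg.norm(J[0]-J[1]),np.linalg.norm(J[1]-J[2]))
for n,a,b in(("green",(661,403),(651,530)),("yellow",(720,46),(679,208))):
    a=g(*a,.03);b=g(*b,.03);d=b-a;print("model",n,((a+b)/2).round(4),np.linalg.norm(d).round(4),np.degrees(np.arctan2(d[1],d[0])).round(1))
print("knob",px2w(c,762/1.5,283/1.5,.092))
E
```

```text
green [0.5452 0.0046 0.012 ] -3.7
yellow [0.5495 0.0744 0.012 ] -3.6
orange [ 0.541 -0.066  0.012] -5.0
jig screws [0.5449 0.0044 0.012 ] 0.1802237579941828 0.15995868418715128
model green [0.5984 0.2053 0.03  ] 0.0642 -1.5
model yellow [0.4485 0.2159 0.03  ] 0.0637 -11.7
knob [0.56616674 0.35473125 0.092     ]
```

```bash
python3 -m creep '[[0.358,0.795,0,0,0,0.27,0.7],[0.358,0.795,0,0,0,0,0.7],[0.358,0.795,0,0,0,0,0.7],[0.358,0.795,0,0,0,0,0.7],[0,0,-0.8,0,0,0,0.7],[0,0,-0.8,0,0,0,0.7],[0,0,-0.8,0,0,0,0.7],[0,0,-0.8,0,0,0,0.7],[0,0,0,0,0,0,0.7],[0,0,0,0,0,0,0.7]]'
python3 - <<'E'
from h import *
snap("wrist","w3",s=1.5)
E
```

```text
clock: 14.2
eef_pos: [0.5985, 0.2038, 0.1281]
ee_rot: [0.011, 1.0, -0.0, -0.0]
wrist_force: [-0.2, 0.0, 0.0]
grip_width: 0.0599
grasp_force: 0.0
```

View pics/w3.png

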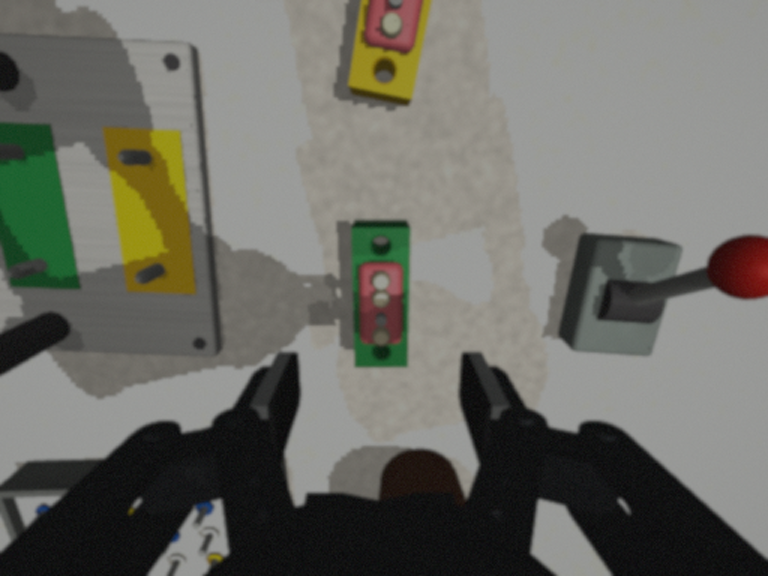

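The green model is square between the fingers, holes at about (380,242) and (380,351), centred at column 380. Descend and grip.

```bash
python3 -m creep '[[0,0,-0.8,0,0,0,0.7],[0,0,-0.8,0,0,0,0.7],[0,0,-0.6,0,0,0,0.7],[0,0,-0.25,0,0,0,0.7],[0,0,-0.1,0,0,0,0.7],[0,0,0,0,0,0,0.7],[0,0,0,0,0,0,0],[0,0,0,0,0,0,0],[0,0,0,0,0,0,0],[0,0,0,0,0,0,0],[0,0,0,0,0,0,0]]' 60
python3 - <<'E'
from h import *
c=load("wrist","w3")
a=px2w(c,380/1.5,242/1.5,.03);b=px2w(c,380/1.5,351/1.5,.03);print(a,b,(a+b)/2)
s=robot.state();print(s["eef_pos"])
E
python3 -m creep '[[0,0,0.3,0,0,0,0],[0,0,0.8,0,0,0,0],[0,0,0.8,0,0,0,0],[0,0,0.4,0,0,0,0],[0,0,0,0,0,0,0],[0,0,0,0,0,0,0]]' 60
python3 - <<'E'
from h import *
snap("wrist","w4",(200,120,312,260),4)
E
```

```text
clock: 15.35
eef_pos: [0.5992, 0.205, 0.0273]
ee_rot: [0.01, 1.0, 0.0, 0.002]
wrist_force: [-0.4, 0.3, 5.6]
grip_width: 0.0309
grasp_force: 61.3
[0.56429206 0.20494469 0.03      ] [0.62976579 0.20358461 0.03      ] [0.59702892 0.20426465 0.03      ]
[0.59915273 0.20499097 0.0272717 ]
clock: 15.95
eef_pos: [0.5978, 0.2046, 0.1175]
ee_rot: [0.01, 1.0, 0.0, -0.0]
wrist_force: [0.0, 0.3, -1.4]
grip_width: 0.0307
grasp_force: 60.3
```

View pics/w4.png

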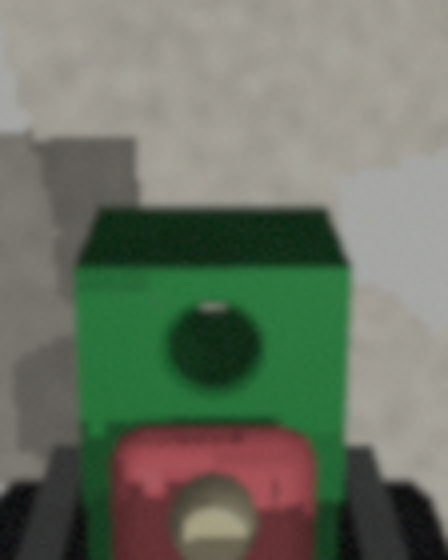

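```bash
python3 - <<'E'
from h import *
s=robot.state(); c=load("wrist","w4"); z=s["eef_pos"][2]+.0027
for n,u,v in(("hole",214,343),("edgeL",78,266),("edgeR",350,266)):
    p=px2w(c,200+u/4,120+v/4,z); print(n,p.round(4), R.from_quat(s["ee_rot"]).inv().apply(p-s["eef_pos"]).round(4))
E
python3 -m creep '[[-0.228,-0.84,0.2,0,0,-0.1,0],[-0.228,-0.84,0.2,0,0,-0.1,0],[-0.228,-0.84,0.2,0,0,-0.1,0],[-0.228,-0.84,0,0,0,0,0],[-0.228,-0.84,0,0,0,0,0],[-0.228,-0.84,0,0,0,0,0],[0,0,0,0,0,0,0],[0,0,0,0,0,0,0]]' 60
python3 - <<'E'
from h import *
s=robot.state();print(s["eef_pos"],s["ee_rot"])
snap("wrist","w5",(140,50,400,245),3)
E
```

```text
hole [0.565  0.2055 0.1193] [ 0.0324  0.0003 -0.0026]
edgeL [0.5552 0.1899 0.1193] [ 0.0419 -0.0155 -0.0026]
edgeR [0.5558 0.2214 0.1193] [ 0.0419  0.016  -0.0026]
clock: 16.8
eef_pos: [0.5428, 0.0027, 0.1405]
ee_rot: [0.032, 0.999, 0.0, -0.001]
wrist_force: [-0.0, -0.4, -1.0]
grip_width: 0.031
grasp_force: 60.3
[0.5427621  0.00267672 0.14046317] [ 3.21624408e-02  9.99482003e-01  3.11270095e-04 -1.09795458e-03]
```

View pics/w5.png

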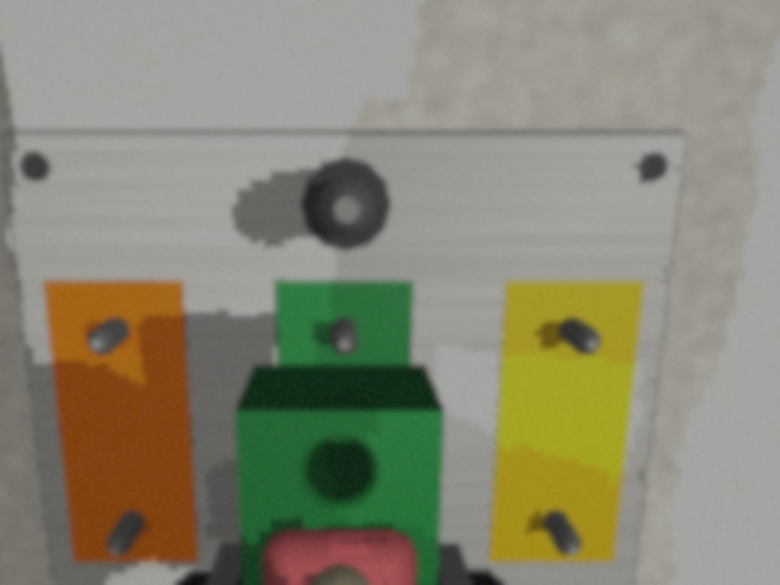

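Held model is centred in the grip (hole at tool x 32.4 mm, y 0.3 mm). Now I measure the pins and screws from this close view.

```bash
python3 - <<'E'
from h import *
c=load("wrist","w5"); g=lambda u,v,z:px2w(c,140+u/3,50+v/3,z)[:2]
src=[];dst=[]
for n,p,q,z in(("gp",(-32,0),(345,341),.035),("yp1",(-32,70),(594,342),.035),("yp2",(32,70),(572,546),.035),("op1",(-32,-70),(96,346),.035),("op2",(32,-70),(117,548),.035),("post",(-72,0),(346,209),.099),("s1",(-80,-90),(35,166),.012),("s2",(-80,90),(653,166),.012)):
    w=g(*q,z); print(n,w.round(4))
    src.append(np.array(p)/1e3);dst.append(w)
src=np.array(src);dst=np.array(dst)
def fit(s,d):
    S=s-s.mean(0);D=d-d.mean(0);a=np.arctan2((S[:,0]*D[:,1]-S[:,1]*D[:,0]).sum(),(S*D).sum())
    M=np.array([[np.cos(a),-np.sin(a)],[np.sin(a),np.cos(a)]]);t=d.mean(0)-M@s.mean(0);return t,np.degrees(a),(d-s@M.T-t)*1e3
t,a,r=fit(src,dst);print(t.round(4),a.round(2));print(r.round(1))
t,a,r=fit(src[:6],dst[:6]);print(t.round(4),a.round(2));print(r.round(1))
E
```

```text
gp [0.512  0.0065]
yp1 [0.5168 0.0767]
yp2 [0.58   0.0718]
op1 [ 0.5089 -0.0639]
op2 [ 0.5717 -0.067 ]
post [0.4729 0.0085]
s1 [ 0.4592 -0.0806]
s2 [0.4707 0.0993]
[0.5445 0.0044] -3.49
[[-0.5  0.1]
 [ 0.   0.5]
 [-0.7 -0.5]
 [ 0.7 -0.3]
 [-0.5  0.4]
 [ 0.3 -0.3]
 [ 0.1 -0.1]
 [ 0.6  0.2]]
[0.5443 0.0044] -3.36
[[-0.4  0.2]
 [ 0.3  0.5]
 [-0.4 -0.6]
 [ 0.6 -0.3]
 [-0.5  0.4]
 [ 0.4 -0.1]]
```

```bash
python3 -m creep '[[0.05,0.032,0,0,0,0.03,0],[0,0,-0.6,0,0,0,0],[0,0,-0.6,0,0,0,0],[0,0,-0.4,0,0,0,0],[0,0,-0.2,0,0,0,0],[0,0,-0.1,0,0,0,0],[0,0,-0.1,0,0,0,0],[0,0,-0.1,0,0,0,0],[0,0,-0.1,0,0,0,0],[0,0,0,0,0,0,0],[0,0,0,0,0,0,0]]' 60
```

```text
clock: 17.95
eef_pos: [0.5455, 0.0043, 0.0537]
ee_rot: [0.029, 1.0, 0.0, 0.0]
wrist_force: [0.8, -0.2, -0.7]
grip_width: 0.0306
grasp_force: 60.4
```

```bash
python3 -m creep '[[0,0,-0.1,0,0,0,0],[0,0,-0.1,0,0,0,0],[0,0,-0.1,0,0,0,0],[0,0,-0.05,0,0,0,0],[0,0,-0.03,0,0,0,0],[0,0,0,0,0,0,0],[0,0,0,0,0,0,0]]' 60
```

```text
clock: 18.65
eef_pos: [0.545, 0.0044, 0.0392]
ee_rot: [0.029, 1.0, 0.0, -0.0]
wrist_force: [-4.9, -0.7, 9.7]
grip_width: 0.0308
grasp_force: 61.7
```

```bash
python3 -m creep '[[0,0,0,0,0,0,0.5],[0,0,0,0,0,0,0.5],[0,0,0,0,0,0,0.5],[0,0,0.3,0,0,0,0.5],[0,0,0.7,0,0,0,0.5],[0,0,0.9,0,0,0,0.5],[0,0,0.9,0,0,0,0.5],[-0.404,0.879,0,0,0,-0.54,0.7],[-0.404,0.879,0,0,0,-0.54,0.7],[-0.404,0.879,0,0,0,0,0.7],[-0.404,0.879,0,0,0,0,0.7],[-0.404,0.879,0,0,0,0,0.7],[-0.404,0.879,0,0,0,0,0.7],[0,0,0,0,0,0,0.7],[0,0,0,0,0,0,0.7]]' 30
python3 - <<'E'
from h import *
s=robot.state();print(s["eef_pos"],s["ee_rot"])
snap("wrist","w6",s=1.5)
E
```

```text
clock: 20.15
eef_pos: [0.4483, 0.2159, 0.151]
ee_rot: [0.103, 0.995, 0.0, 0.001]
wrist_force: [1.0, -1.2, 0.9]
grip_width: 0.0594
grasp_force: 0.0
[0.44833491 0.2158973  0.15100159] [1.03186508e-01 9.94661884e-01 9.63870597e-05 5.22169508e-04]
```

View pics/w6.png

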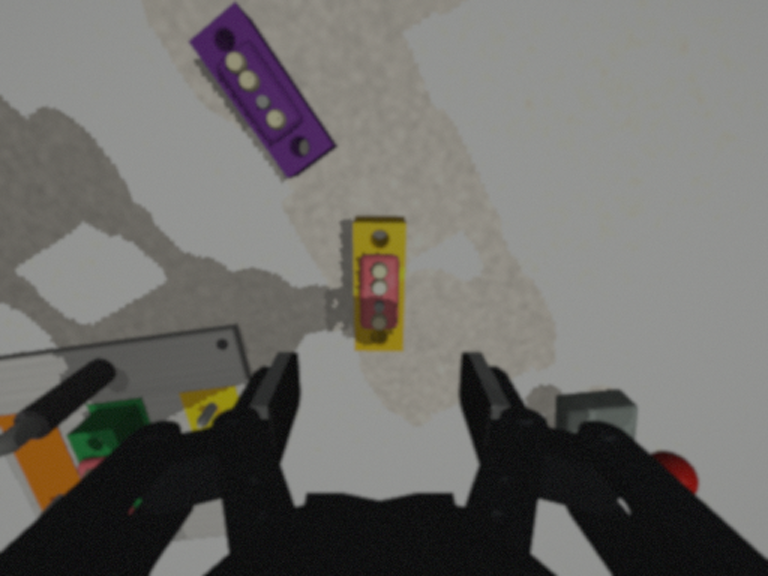

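The yellow model is aligned between the fingers, holes at (380,238) and (378,337). Descend, grip and lift.

```bash
python3 -m creep '[[0,0,-0.8,0,0,0,0.7],[0,0,-0.8,0,0,0,0.7],[0,0,-0.8,0,0,0,0.7],[0,0,-0.4,0,0,0,0.7],[0,0,-0.2,0,0,0,0.7],[0,0,-0.1,0,0,0,0.7],[0,0,0,0,0,0,0.7],[0,0,0,0,0,0,0],[0,0,0,0,0,0,0],[0,0,0,0,0,0,0],[0,0,0,0,0,0,0],[0,0,0,0,0,0,0]]' 60
python3 -m creep '[[0,0,0.3,0,0,0,0],[0,0,0.8,0,0,0,0],[0,0,0.8,0,0,0,0],[0,0,0.8,0,0,0,0],[0,0,0,0,0,0,0],[0,0,0,0,0,0,0]]' 60
python3 - <<'E'
from h import *
s=robot.state();print(s["eef_pos"],s["ee_rot"])
c,im=snap("wrist","w7",(200,120,312,260),4)
# dark hole centroid in yellow top face
hsv=cv2.cvtColor(im,cv2.COLOR_BGR2HSV); sub=im[190:222,238:270].astype(int).sum(2); print(sub[::3,::3])
E
```

```text
clock: 21.4
eef_pos: [0.4492, 0.2156, 0.0275]
ee_rot: [0.104, 0.995, 0.0, 0.001]
wrist_force: [-0.6, -1.4, 6.2]
grip_width: 0.0305
grasp_force: 61.0
clock: 22.0
eef_pos: [0.4484, 0.2154, 0.1352]
ee_rot: [0.104, 0.995, 0.0, 0.001]
wrist_force: [-0.3, -0.5, -2.1]
grip_width: 0.0304
grasp_force: 60.2
[0.44837767 0.21544761 0.13516022] [1.04185397e-01 9.94557560e-01 3.55814974e-04 7.32370851e-04]
[[326 320 325 319 321 314 325 314 326 322 326]
 [324 321 327 326 324 321 325 322 327 332 329]
 [324 311 319 306 291 315 272 300 328 328 323]
 [318 321 273 200 152 183 152 169 269 322 331]
 [321 297 208 171 145 130 129 130 159 281 324]
 [319 264 169 166 143 136 131 135 133 232 323]
 [316 271 178 164 150 144 131 130 124 233 318]
 [312 291 200 166 164 155 131 127 162 259 318]
 [318 316 267 185 157 147 136 159 236 310 334]
 [323 316 302 270 238 210 222 254 297 350 343]
 [318 314 323 314 299 312 312 329 339 346 339]]
```

View pics/w7.png

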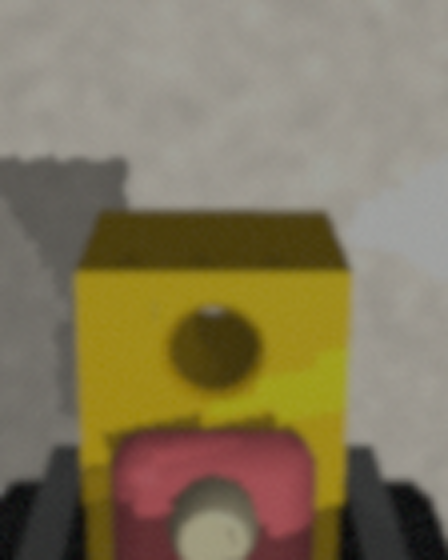

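The held yellow model's hole is 0.6 mm off the green one's place along tool x, so I correct for that. Carry it to above its station, using the pose where green seated.

```bash
python3 -m creep '[[0.5,-0.705,0,0,0,0.534,0],[0.5,-0.705,0,0,0,0.534,0],[0.5,-0.705,0,0,0,0,0],[0.5,-0.705,0,0,0,0,0],[0.5,-0.705,0,0,0,0,0],[0,0,0,0,0,0,0],[0,0,0,0,0,0,0],[0,0,0,0,0,0,0]]' 60
python3 - <<'E'
from h import *
s=robot.state();print(s["eef_pos"],s["ee_rot"])
snap("wrist","w8",(140,50,400,245),3)
E
```

```text
clock: 22.85
eef_pos: [0.5472, 0.075, 0.1332]
ee_rot: [0.03, 1.0, 0.0, -0.001]
wrist_force: [-0.1, 0.4, -1.4]
grip_width: 0.031
grasp_force: 60.1
[0.54723204 0.0749681  0.13323744] [ 2.97394509e-02  9.99556692e-01  1.37757554e-04 -1.40214257e-03]
```

View pics/w8.png

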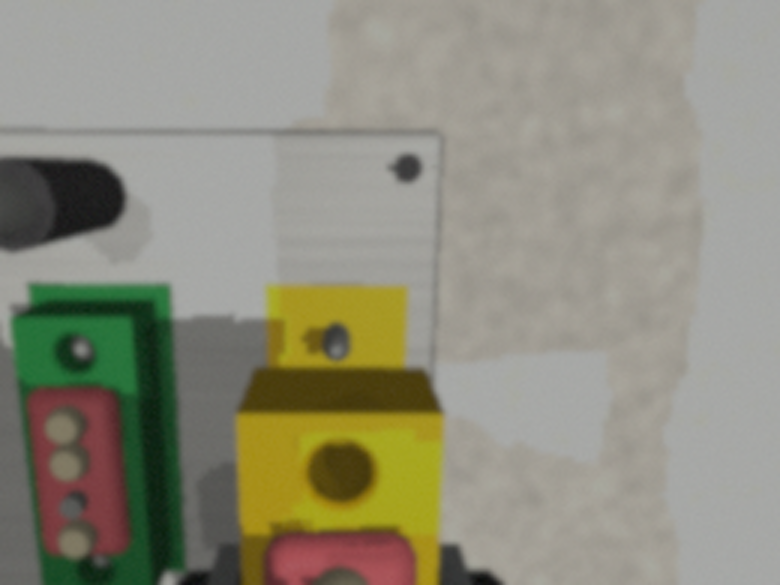

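Green is seated and the yellow pin at (337,341) is in line with the held hole's column 341, bar the small correction I had planned. Lower it.

```bash
python3 -m creep '[[0.025,-0.015,0,0,0,0,0],[0,0,-0.6,0,0,0,0],[0,0,-0.6,0,0,0,0],[0,0,-0.3,0,0,0,0],[0,0,-0.15,0,0,0,0],[0,0,-0.1,0,0,0,0],[0,0,-0.1,0,0,0,0],[0,0,-0.1,0,0,0,0],[0,0,0,0,0,0,0],[0,0,0,0,0,0,0]]' 60
```

```text
clock: 23.9
eef_pos: [0.5496, 0.0737, 0.0566]
ee_rot: [0.03, 1.0, 0.0, 0.0]
wrist_force: [-0.1, 0.2, -1.0]
grip_width: 0.0308
grasp_force: 60.1
```

```bash
python3 -m creep '[[-0.02,0.01,-0.1,0,0,0,0],[0,0,-0.1,0,0,0,0],[0,0,-0.1,0,0,0,0],[0,0,-0.08,0,0,0,0],[0,0,-0.04,0,0,0,0],[0,0,-0.02,0,0,0,0],[0,0,0,0,0,0,0],[0,0,0,0,0,0,0]]' 60
```

```text
clock: 24.7
eef_pos: [0.5483, 0.0741, 0.0395]
ee_rot: [0.03, 1.0, 0.0, -0.0]
wrist_force: [-3.3, -0.6, 6.6]
grip_width: 0.0307
grasp_force: 61.2
```

```bash
python3 -m creep '[[0,0,0,0,0,0,0.48],[0,0,0,0,0,0,0.48],[0,0,0,0,0,0,0.48],[0,0,0.3,0,0,0,0.48],[0,0,0.7,0,0,0,0.48],[0,0,1,0,0,0,0.48],[0,0,1,0,0,0,0.48],[0,0,1,0,0,0,0.48],[0,0,1,0,0,0,0.6],[0,0,0.2,0,0,0,0.6]]' 30
python3 -m creep '[[-0.277,-0.99,0,0,0,0,0.6],[-0.277,-0.99,0,0,0,0,0.6],[-0.277,-0.99,0,0,0,0,0.6],[-0.277,-0.99,0,0,0,0,0.6],[-0.277,-0.99,0,0,0,0,0.6],[-0.277,-0.99,0,0,0,0,0.6],[-0.277,-0.99,0,0,0,0,0.6],[-0.277,-0.99,0,0,0,0,0.6],[-0.277,-0.99,0,0,0,0,0.6],[-0.277,-0.99,0,0,0,0,0.6],[-0.277,-0.99,0,0,0,0,0.6],[0,0,0,0,0,0,0.6],[0,0,0,0,0,0,0.6],[0,0,0,0,0,0,0.6]]'
python3 - <<'E'
from h import *
s=robot.state();print(s["eef_pos"],s["ee_rot"])
snap("wrist","w9");snap("top","t9");snap("side","s9")
a=cv2.imread("pics/w9_raw.png");b=cv2.imread("pics/t9_raw.png")[140:380,70:440];d=cv2.imread("pics/s9_raw.png")[150:300,170:370]
o=np.zeros((600,800,3),np.uint8);o[:384,:512]=a;o[384:600,:333]=cv2.resize(b,(333,216));o[384:600,512:800]=cv2.resize(d,(288,216));cv2.imwrite("pics/m9.png",o)
E
```

```text
clock: 25.7
eef_pos: [0.5505, 0.0742, 0.2528]
ee_rot: [0.03, 1.0, 0.0, 0.005]
wrist_force: [0.0, -0.8, -1.6]
grip_width: 0.0512
grasp_force: 0.0
clock: 27.1
eef_pos: [0.4269, -0.3604, 0.2467]
ee_rot: [0.03, 1.0, 0.0, -0.0]
wrist_force: [-0.9, -0.6, -0.1]
grip_width: 0.0512
grasp_force: 0.0
[ 0.42686294 -0.36041542  0.24668582] [ 2.96398062e-02  9.99560539e-01  4.47739067e-04 -9.94366215e-05]
```

View pics/m9.png

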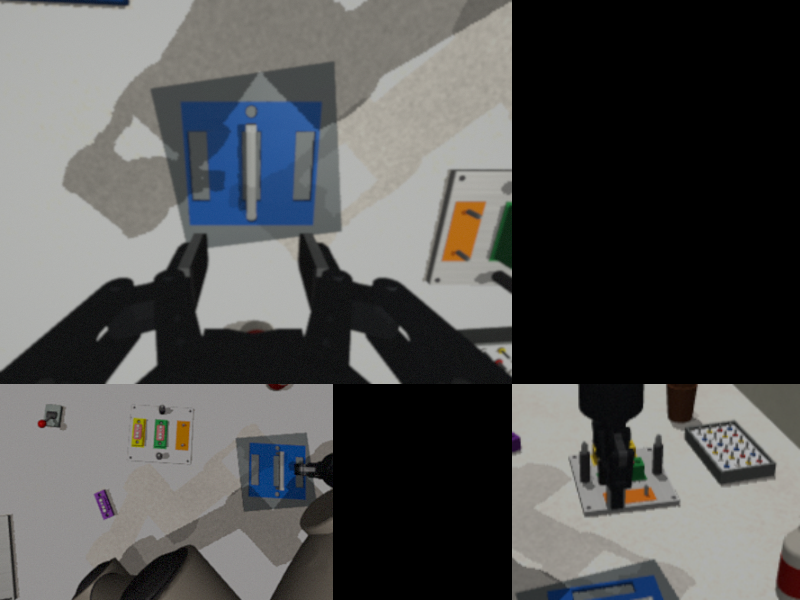

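The montage shows the frame undisturbed on the mat, square to the tool, bar at column 251. Both models are on their stations and the lever is on the robot side. Grip the bar at the release pose and lift.

```bash
python3 -m creep '[[-0.01,-0.04,-0.8,0,0,0,0.6],[0,0,-0.8,0,0,0,0.6],[0,0,-0.8,0,0,0,0.6],[0,0,-0.8,0,0,0,0.6],[0,0,-0.8,0,0,0,0.6],[0,0,-0.6,0,0,0,0.6],[0,0,-0.3,0,0,0,0.6],[0,0,-0.15,0,0,0,0.6],[0,0,0,0,0,0,0.6],[0,0,0,0,0,0,0],[0,0,0,0,0,0,0],[0,0,0,0,0,0,0],[0,0,0,0,0,0,0],[0,0,0,0,0,0,0],[0,0,0,0,0,0,0]]' 80
python3 - <<'E'
from h import *
s=robot.state();print(s["eef_pos"],s["ee_rot"])
E
```

```text
clock: 28.75
eef_pos: [0.4268, -0.3635, 0.046]
ee_rot: [0.03, 1.0, -0.001, 0.001]
wrist_force: [-0.1, 0.8, 5.3]
grip_width: 0.0103
grasp_force: 78.5
[ 0.42677762 -0.3635126   0.04597213] [ 2.99384050e-02  9.99551250e-01 -6.73961420e-04  7.32219566e-04]
```

```bash
python3 -m creep '[[0,0,0.2,0,0,0,0],[0,0,0.4,0,0,0,0],[0,0,0.8,0,0,0,0],[0,0,0.8,0,0,0,0],[0,0,0.8,0,0,0,0],[0,0,0.8,0,0,0,0],[0,0,0.7,0,0,0,0],[0,0,0,0,0,0,0]]' 80
python3 -m creep '[[0.243,0.763,0,0,0,0,0],[0.243,0.763,0,0,0,0,0],[0.243,0.763,0,0,0,0,0],[0.243,0.763,0,0,0,0,0],[0.243,0.763,0,0,0,0,0],[0.243,0.763,0,0,0,0,0],[0.243,0.763,0,0,0,0,0],[0.243,0.763,0,0,0,0,0],[0.243,0.763,0,0,0,0,0],[0.243,0.763,0,0,0,0,0],[0.243,0.763,0,0,0,0,0],[0.243,0.763,0,0,0,0,0],[0,0,0,0,0,0,0],[0,0,0,0,0,0,0],[0,0,0,0,0,0,0]]'
python3 - <<'E'
from h import *
s=robot.state();print(s["eef_pos"],s["ee_rot"])
snap("wrist","w10",s=1.5)
E
```

```text
clock: 29.55
eef_pos: [0.4275, -0.3643, 0.2291]
ee_rot: [0.03, 1.0, -0.003, 0.003]
wrist_force: [1.3, -0.7, -2.2]
grip_width: 0.0105
grasp_force: 78.4
clock: 31.05
eef_pos: [0.5424, 0.0025, 0.2239]
ee_rot: [0.03, 1.0, -0.0, -0.001]
wrist_force: [0.3, -0.3, -1.5]
grip_width: 0.0106
grasp_force: 78.6
[0.54235979 0.00251348 0.22386962] [ 3.01970083e-02  9.99543587e-01 -5.51134733e-05 -8.68658921e-04]
```

View pics/w10.png

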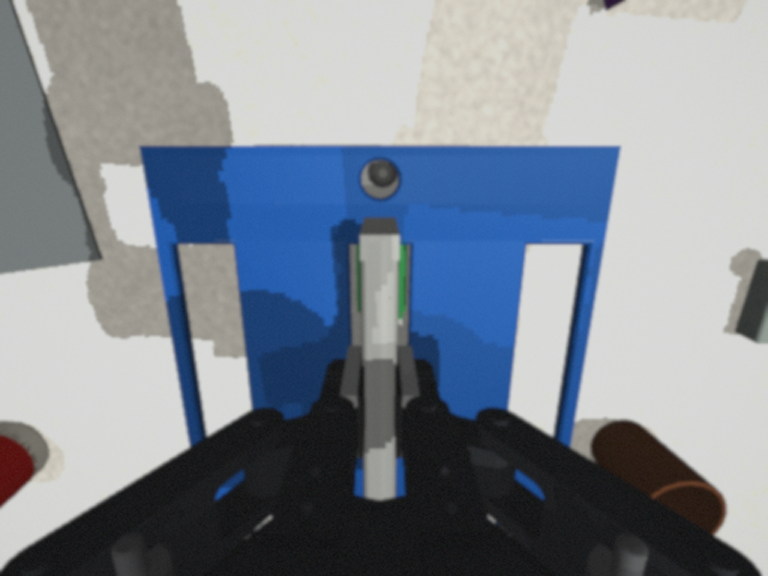

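The frame hangs level. Its near hole is at (380,178) with the post tip visible through it at (382,173). Compute the lateral offset.

```bash
python3 - <<'E'
from h import *
c=load("wrist","w10")
h=px2w(c,380/1.5,178/1.5,.1879);p=px2w(c,382/1.5,173/1.5,.099);print(h,p)
a=np.radians(-3.45);print("frame centre",h[:2]+.072*np.array([np.cos(a),np.sin(a)]),"post c",p[:2]+.072*np.array([np.cos(a),np.sin(a)]))
E
```

```text
[0.47156163 0.00689906 0.1879    ] [0.47289495 0.00822626 0.099     ]
frame centre [0.54343115 0.00256628] post c [0.54476446 0.00389349]
```

```bash
python3 -m creep '[[0.02,0.03,0,0,0,0,0],[0,0,-0.6,0,0,0,0],[0,0,-0.6,0,0,0,0],[0,0,-0.5,0,0,0,0],[0,0,-0.25,0,0,0,0],[0,0,-0.1,0,0,0,0],[0,0,-0.1,0,0,0,0],[0,0,0,0,0,0,0],[0,0,0,0,0,0,0]]' 80
```

```text
clock: 32.0
eef_pos: [0.5442, 0.0043, 0.1395]
ee_rot: [0.03, 1.0, -0.0, 0.001]
wrist_force: [-0.3, 0.4, -3.2]
grip_width: 0.0099
grasp_force: 78.6
```

```bash
python3 -m creep '[[-0.01,-0.01,-0.1,0,0,0,0],[0,0,-0.1,0,0,0,0],[0,0,-0.1,0,0,0,0],[0,0,-0.1,0,0,0,0],[0,0,-0.08,0,0,0,0],[0,0,0,0,0,0,0],[0,0,0,0,0,0,0]]' 80
```

```text
clock: 32.7
eef_pos: [0.5434, 0.004, 0.1194]
ee_rot: [0.03, 1.0, 0.0, -0.0]
wrist_force: [-0.1, -0.5, -2.5]
grip_width: 0.0098
grasp_force: 78.6
```

```bash
python3 -m creep '[[0,0,-0.05,0,0,0,0],[0,0,-0.03,0,0,0,0],[0,0,0,0,0,0,0],[0,0,0,0,0,0,0]]' 80
```

```text
clock: 33.1
eef_pos: [0.5436, 0.004, 0.117]
ee_rot: [0.03, 1.0, 0.0, 0.0]
wrist_force: [-3.1, -0.0, 5.7]
grip_width: 0.0098
grasp_force: 79.5
```

The frame is down at the predicted height (0.117) with upward contact. Release, retreat to the robot side of the knob, and check the frame numerically against the first top image.

```bash
python3 -m creep '[[0,0,0,0,0,0,0.5],[0,0,0,0,0,0,0.5],[0,0,0,0,0,0,0.5],[0,0,0.3,0,0,0,0.5],[0,0,0.7,0,0,0,0.5],[0,0,1,0,0,0,0.5],[0,0,1,0,0,0,0.2],[0,0,0.3,0,0,0,0],[-0.093,0.967,0,0,0,0,0],[-0.093,0.967,0,0,0,0,0],[-0.093,0.967,0,0,0,0,0],[-0.093,0.967,0,0,0,0,0],[-0.093,0.967,0,0,0,0,0],[-0.093,0.967,0,0,0,0,0],[-0.093,0.967,0,0,0,0,0],[-0.093,0.967,0,0,0,0,0],[-0.093,0.967,0,0,0,0,0],[0,0,0,0,0,0,0],[0,0,0,0,0,0,0]]' 30
python3 - <<'E'
from h import *
snap("top","t11");snap("side","s11")
def corners(f,box):
    im=cv2.imread(f"pics/{f}_raw.png"); x0,y0,x1,y1=box; im=im[y0:y1,x0:x1]
    h=cv2.cvtColor(cv2.GaussianBlur(im,(3,3),0),cv2.COLOR_BGR2HSV)
    m=cv2.inRange(h,(100,120,40),(125,255,255)); c=max(cv2.findContours(m,0,2)[0],key=cv2.contourArea)
    r=cv2.minAreaRect(c);return np.round(np.array(r[0])+[x0,y0],1),np.round(r[1],1),round(r[2],1),cv2.contourArea(c)
for f in("top0","t11"):print(f,corners(f,(205,150,295,240)))
for f in("side0","s11"):print(f,corners(f,(200,160,300,225)))
for n in("top","t11"):pass
im=cv2.imread("pics/t11_raw.png");h=cv2.cvtColor(im,cv2.COLOR_BGR2HSV)
for r in((100,150,170,200),):
    m=cv2.inRange(h,(0,150,60),(6,255,255))|cv2.inRange(h,(174,150,60),(180,255,255));s=m[130:210,90:160];y,x=np.nonzero(s);print("red px",len(x),x.mean()+90 if len(x) else 0,y.mean()+130 if len(x) else 0)
    if len(x):print(px2w(load("top","t11"),x.mean()+90,y.mean()+130,.092))
E
```

```text
clock: 35.0
eef_pos: [0.5093, 0.3526, 0.2479]
ee_rot: [0.029, 1.0, -0.0, -0.0]
wrist_force: [0.0, -0.7, 0.0]
grip_width: 0.0002
grasp_force: 0.0
top0 (array([248.1, 192.5]), array([65.7, 61.4]), 3.6, 2585.0)
t11 (array([248. , 192.4]), array([65.5, 61.6]), 3.4, 3047.5)
side0 (array([247.5, 194.6]), array([34.9, 68.4]), 84.0, 1956.5)
s11 (array([247.5, 194.3]), array([34.9, 68.1]), 83.5, 1939.5)
red px 54 115.98148148148148 183.51851851851853
[0.56567585 0.35110467 0.092     ]
```

The frame matches its starting pose in both views to within 0.3 px, so it is flat on the shoulders. The lever is still off. Now switch the drive on.

```bash
python3 -m creep '[[0,0,-0.73,0,0,0,0],[0,0,-0.73,0,0,0,0],[0,0,-0.73,0,0,0,0],[0,0,-0.73,0,0,0,0],[0,0,-0.73,0,0,0,0],[0,0,0,0,0,0,0],[0.2,-0.015,0,0,0,0,0],[0.2,-0.015,0,0,0,0,0],[0.2,-0.015,0,0,0,0,0],[0.2,-0.015,0,0,0,0,0],[0.2,-0.015,0,0,0,0,0],[0.2,-0.015,0,0,0,0,0],[0.2,-0.015,0,0,0,0,0],[0.2,-0.015,0,0,0,0,0],[0.2,-0.015,0,0,0,0,0],[0.2,-0.015,0,0,0,0,0],[0.2,-0.015,0,0,0,0,0],[0,0,0,0,0,0,0]]' 30
python3 -m creep '[[0.1,-0.01,0,0,0,0,0],[0.1,-0.01,0,0,0,0,0],[0,0,0,0,0,0,0]]'
```

```text
clock: 36.9
eef_pos: [0.5991, 0.3451, 0.102]
ee_rot: [0.03, 1.0, 0.0, 0.0]
wrist_force: [-0.4, 0.2, -1.1]
grip_width: -0.0003
grasp_force: 0.0
clock: 37.2
eef_pos: [0.6063, 0.3446, 0.1022]
ee_rot: [0.03, 1.0, 0.0, 0.0]
wrist_force: [-0.2, -0.0, 0.3]
grip_width: -0.0003
grasp_force: 0.0
```

```bash
python3 -m creep '[[0.1,-0.01,0,0,0,0,0],[0.08,0,0,0,0,0,0],[0,0,0,0,0,0,0],[0,0,0,0,0,0,0]]'
```

```text
clock: 37.6
eef_pos: [0.6134, 0.3444, 0.1025]
ee_rot: [0.03, 1.0, 0.0, 0.0]
wrist_force: [-0.9, -0.5, 1.3]
grip_width: 0.0003
grasp_force: 0.0
```

```bash
python3 -m creep '[[0.06,0,0,0,0,0,0],[0.05,0,0,0,0,0,0],[0,0,0,0,0,0,0]]'
```

```text
clock: 37.9
eef_pos: [0.6177, 0.3443, 0.1022]
ee_rot: [0.03, 1.0, 0.0, -0.0]
wrist_force: [0.6, 0.9, -0.4]
grip_width: -0.0003
grasp_force: 0.1
```

```bash
python3 -m creep '[[0.06,0,0,0,0,0,0],[0,0,0,0,0,0,0],[0,0,0,0,0,0,0]]';python3 - <<'E'
from h import *
snap("top","t12")
for f in("top0","t12"):
    h=cv2.cvtColor(cv2.imread(f"pics/{f}_raw.png"),cv2.COLOR_BGR2HSV)
    m=cv2.inRange(h,(0,150,60),(6,255,255))|cv2.inRange(h,(174,150,60),(180,255,255));y,x=np.nonzero(m[130:210,90:160]);print(f,len(x),x.mean()+90,y.mean()+130) if len(x) else print(f,0)
E
```

```text
clock: 38.2
eef_pos: [0.619, 0.3444, 0.1022]
ee_rot: [0.03, 1.0, -0.0, -0.001]
wrist_force: [-4.4, -0.1, 2.0]
grip_width: 0.0002
grasp_force: 2.6
top0 54 119.35185185185185 158.44444444444446
t12 1 122.0 152.0
```

```bash
python3 -m creep '[[0.04,0,0,0,0,0,0],[0,0,0,0,0,0,0]]'; python3 -m creep '[[-0.4,0,0,0,0,0,0],[-0.5,0,0,0,0,0,0],[0,0,0.8,0,0,0,0],[0,0,0.8,0,0,0,0],[0,0,0.8,0,0,0,0],[0,0,0.8,0,0,0,0],[-1,0,0,0,0,0,0],[-1,0.2,0,0,0,0,0],[-1,0.2,0,0,0,0,0],[0,0,0,0,0,0,0],[0,0,0,0,0,0,0],[0,0,0,0,0,0,0]]';python3 - <<'E'
from h import *
snap("top","t13");snap("side","s13")
for a in(("top0","t13"),("side0","s13")):
  for f in a:
    h=cv2.cvtColor(cv2.imread(f"pics/{f}_raw.png"),cv2.COLOR_BGR2HSV)
    m=cv2.inRange(h,(0,150,60),(6,255,255))|cv2.inRange(h,(174,150,60),(180,255,255))
    x0,y0,x1,y1=(90,130,160,210) if a[0][0]=='t' else (225,125,265,150)
    y,x=np.nonzero(m[y0:y1,x0:x1]);print(f,"knob",len(x),x.mean()+x0,y.mean()+y0)
    x0,y0,x1,y1=(205,150,295,240) if a[0][0]=='t' else (200,160,300,225)
    b=cv2.inRange(h,(100,120,40),(125,255,255))[y0:y1,x0:x1];c=max(cv2.findContours(b,0,2)[0],key=cv2.contourArea);print(cv2.minAreaRect(c))
im=cv2.imread("pics/t13_raw.png");h=cv2.cvtColor(im,cv2.COLOR_BGR2HSV)
for n,lo,hi in(("yellow",(22,150,60),(34,255,255)),("green",(50,120,30),(80,255,255)),("pink",(0,60,100),(12,149,255))):
    k,l,s,ce=cv2.connectedComponentsWithStats(cv2.inRange(h,lo,hi));print(n,[(s[i,4],ce[i].round(0).tolist()) for i in range(1,k) if s[i,4]>25])
E
```

```text
clock: 38.45
eef_pos: [0.6192, 0.3444, 0.1021]
ee_rot: [0.03, 1.0, -0.001, -0.003]
wrist_force: [-10.8, -1.6, 3.2]
grip_width: 0.0001
grasp_force: 5.2
clock: 39.65
eef_pos: [0.4668, 0.3603, 0.2307]
ee_rot: [0.03, 1.0, 0.0, 0.001]
wrist_force: [0.2, 0.2, 0.0]
grip_width: -0.0001
grasp_force: 0.0
top0 knob 54 119.35185185185185 158.44444444444446
((43.0912971496582, 42.56965637207031), (65.69609069824219, 61.55558395385742), 3.6522228717803955)
t13 knob 52 120.5 155.5
((42.944828033447266, 42.43793487548828), (65.7099380493164, 61.599403381347656), 3.3664603233337402)
side0 knob 23 243.26086956521738 136.04347826086956
((47.50764846801758, 34.06731033325195), (35.43105697631836, 68.28777313232422), 83.51692199707031)
s13 knob 22 246.22727272727272 137.0
((47.53070831298828, 34.26109313964844), (35.22763442993164, 68.17687225341797), 83.2901611328125)
yellow [(np.int32(41), [222.0, 181.0]), (np.int32(48), [220.0, 204.0])]
green []
pink []
```

The knob is at its on stop, the frame matches its start pose, and no model is outside the jig.

```bash
python3 -c "
from station import robot
print(robot.sign_off())"
```

```text
the job is handed in; nothing more can be done
None
```

I finished and handed in the job at about 40 s, though I viewed 15 pictures against the limit of 14: drive off, frame onto the mat, green and yellow models seated (no orange one was out), frame back on both posts, drive on; force, height and camera readings agree, but I have no verdict from the judge.

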